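# Turn and pin the filter housing shut

## Robot

A 6-joint arm with a two-finger parallel gripper is mounted at the origin on a cart in front of the work surface, level with it; the furniture and walls round the work are solid. World frame = base frame: x ahead of the robot, y to its left, z up, the work surface at z = 0. Lengths are in m, angles in rad, forces in N, time in s.
With the tool pointing down it reaches from about 0.4 to 0.825 m from the base axis. Payload 7 kg.
Tool frame: the origin (TCP) lies at the centre of the arm's flange, where the gripper is bolted on; the fingertips stand 173 mm ahead of it and the grasp point (between the pads) lies 155 mm ahead of it (pinch_z is the distance from the TCP to the grasp point, in m); z points along the fingers, y is the line along which they close (so a half turn about z gives the same grasp; the last joint's range is limited). The gripper opens to 85 mm and grips with 20 to 120 N. Pads are 22 mm wide; open, the fingers measure 114 mm over their backs; the gripper's body (76 mm by 85 mm) begins 54 mm behind the grasp point. The pads swing forward as they close: fully open they stand 13 mm farther back than shut.
Start: joints at [-1.013, 0.359, 0.012, 0, -1.224, -0.288], TCP at [0.18, -0.651, 0.405] pointing down, gripper open.
Joint ranges: [-3.07, 3.07], [-1.43, 2.12], [-1.02, 1.25], [-3.03, 1.67], [-3.05, -0], [-3.03, 3.03]. Speed limits (rad/s): [2.39, 2.39, 3.01, 3.14, 3.14, 3.14].

## Interface

Orientations are given as a rotation vector (axis times angle).
In Python, from rig import observe, grab_frame, close_job, pinch_z gives the robot as it stands. The module is installed in compiled form; this text tells all that it offers.
- The arm moves only by the tool drive_tool, never from a script. Its argument "rows" is a list of rows, each a list of 7 numbers: the shift along the tool's x, y, z in mm, then the turn, a rotation vector about the tool's x, y, z in rad, then the opening in per cent of the stroke, from 0 (shut) to 100 (fully open). In form: [[x, y, z, ax, ay, az, fingers], ...]. A call has 1 to 10 rows; each row shifts and turns the commanded pose from where the row before left it, along the tool's axes as they then stand; what a row does not reach is not made up. A row lasts 1/10 s, in which the tool goes at most 50 mm and 8.59 degrees, less where a joint would pass 70% of its speed; a pose out of reach is approached as far as the arm can. A call with a gripper value outside its range is refused whole. The fingers move at their own pace and stop on an object; the grip force is fixed at half the most. Time passes only in rows, so rows that do not move let the fingers close. It gives the time, the measured TCP pose, the force, the opening and the grip force at its end, in the units of the state.
- observe(): the state, without advancing time (a new reading comes with each control period).
- grab_frame(name): name is "side" or "top" or "wrist"; returns a dict with "img" (384x512x3 uint8, red, green, blue), "fx", "fy", "cx", "cy" (pixels), "view" (4x4, takes a point from world to camera coordinates). Camera axes: x right, y up, looking along -z (the intrinsics and any distortion apply to the point x, -y, -z); pixel columns grow to the right and rows downward; lengths in m; the calibration is good to about 2 mm. A picture is of the moment at which its call begins. There is no depth.
- close_job(): hands the job in; it is judged then, once.
The state is a dict: "time_s": time; "joint_pos": joint angles; "dq": joint speeds; "effort": joint torques, N m; "eef_pos": TCP position; "tool_rot": TCP orientation; "ft_force": force on the tool from outside, world axes, zero at the start; "ft_torque": the same for the moment, N m; "gripper_width": opening from 0.0 (shut) to 1.0 (fully open); "grasp_force": force on a finger pad.
Only numpy, scipy, OpenCV 4.12 (cv2) and the standard library are available. Lean on these libraries where they do the work, as an engineer would, in place of code of your own. Each camera call takes 0.05 s, during which the arm holds its last target. There are 200 camera calls.

## Task

Close the steel filter housing: turn its lid by the black bar until the lugs of the lid stand over the lugs of the bowl and their holes line up, then push the two locking pins from the grey block down through the lined-up holes, the thick pin through the wide holes and the thin pin through the narrow ones, each fully home with its collar flat on the lid's lug. Leave the bottles and the measuring cylinder standing where they are.

Things in the scene. Friction and masses are not known exactly. Their poses are not given: they have to be found in the camera images.
- housing: Steel filter housing bolted to the bench; place and yaw vary and it may change places with the pin block. Origin on the bench, on its upright axis. The bowl's flange is 94 mm across, its top 62 mm above the bench, with two flat lugs on opposite sides that end 85 mm from the axis: the wide lug along own +x, the narrow lug along own -x. Free space under the lugs takes the pins' ends.
- lid (a joint): Turn of the lid about the upright axis, rad, counter-clockwise from above positive, range -0.4 to 2.3. At 0 the lid's holes are exactly over the bowl's, wide over wide, narrow over narrow. Starts at 0.7 to 1.9, so turn it clockwise; no stop at 0. Steady friction of about 0.12 N m; it stays where it is left.
- lid_bar (a point): Centre of the black grip bar on top of the lid, on the axis, 118 mm above the bench. Bar 72 mm long, 14 mm thick, 40 mm high (from 96 to 136 mm above the bench); it lies along its own x, the line of the lid's two holes (own +x points to the wide hole). The steel under it is at most 90 mm above the bench.
- lid_hole_wide (a point): Centre of the wide hole (19.5 mm) of the lid, at the upper face of the lid's wide lug, 74 mm above the bench. Lug 10 mm thick, 44 mm wide, hole 65 mm from the axis.
- lid_hole_narrow (a point): Centre of the narrow hole (13.5 mm) of the lid, at the upper face of the lid's narrow lug, 74 mm above the bench. Lug 10 mm thick, 34 mm wide, hole 65 mm from the axis, opposite the wide one.
- base_hole_wide (a point): Centre of the bowl flange's wide hole (19.5 mm, right through), 65 mm from the axis, at the upper face of its lug, 62 mm above the bench. Lug 44 mm wide, 12 mm thick. The lid's lug passes 2 mm above it.
- base_hole_narrow (a point): Centre of the bowl flange's narrow hole (13.5 mm, right through), 65 mm from the axis, at the upper face of its lug, 62 mm above the bench. Lug 34 mm wide, 12 mm thick. The lid's lug passes 2 mm above it.
- block_top (a point): Centre of the top of the fixed grey pin block, 45 mm above the bench, 50 mm along own x, 112 mm along own y. Pin places 32 mm from its centre along +y and -y; which pin stands where varies. White bottles stand beside it, at +x of the +y place and -x of the -y place, walls about 27 to 37 mm from the pin's axis; fingers have room along the block's own y.
- thick_pin_grip (a point): Upright thick pin, about 110 g: centre of its round grip, 22 mm across. The grip ends 19 mm above; under it a collar 30 mm across, 4 mm high, underside 26 mm below this point; from there the shank, 16 mm across, goes 36 mm further down, the last 6 mm tapered to 10 mm. The collar rests on the block at the start.
- thin_pin_grip (a point): Upright thin pin, about 60 g: centre of its round grip, 16 mm across. The grip ends 19 mm above; under it a collar 26 mm across, 4 mm high, underside 26 mm below this point; from there the shank, 10 mm across, goes 36 mm further down, the last 6 mm tapered to 4 mm. The collar rests on the block at the start.
- thick_pin_collar (a point): Centre of the underside of the thick pin's collar; own z along the pin, upward.
- thin_pin_collar (a point): Centre of the underside of the thin pin's collar; own z along the pin, upward.
- white_bottle_a: White dropper bottle, 29 mm across, 98 mm high, loose, beside the block; origin under it. Bystander.
- white_bottle_b: White dropper bottle, 29 mm across, 94 mm high, loose, beside the block; origin under it. Bystander.
- amber_bottle: Amber glass bottle with a blue cap, 70 mm across, 138 mm high, loose, in front of the work; origin under it. Bystander.
- cylinder: Clear measuring cylinder, foot 60 mm across, 204 mm high, loose, behind the work; origin under it. Bystander.
Mind the look-alikes: they are no part of the job. What is shaped like the part that bears thin_pin_grip but blue is not meant.

How it is judged:
By the outcome, as a careful person would: the job done as asked, in the order asked, and still so for the second after the job is handed in, with the robot touching nothing.
It also fails if it takes over 70 s, if anything falls off the work surface, if the arm or the gripper's body presses on something with over 40 N, if the wrist force passes 120 N, or if a joint passes its speed limit or range.

## Working session

There is one attempt and no reset: what is moved stays moved. The work goes in short steps, Python scripts to look and compute and a tool call to move; the robot and the scene stay as the last step left them, time stands still between calls to the robot, and variables do not carry over. Pictures are saved under pics/ and viewed, at most 10 in all, crops included, and the job is handed in when it is done.

Besides the shell and the picture viewer there is one more tool, called after "Call:" by a JSON object that holds its "op" and its "data", one argument or row to a line. drive_tool: Moves the arm, as the interface text tells. Its arguments: {"type":"object","properties":{"rows":{"type":"array","items":{"type":"array","items":{"type":"number"}}}},"required":["rows"]}

```bash
mkdir -p pics; cat > h.py <<'E'
import numpy as np, cv2
from rig import observe, grab_frame, close_job, pinch_z
from scipy.spatial.transform import Rotation as R
def snap(name,fn=None):
    f=grab_frame(name)
    if fn: cv2.imwrite('pics/'+fn,f['img'][:,:,::-1])
    return f
def ray(f,u,v,z):
    d=np.array([(u-f['cx'])/f['fx'],-(v-f['cy'])/f['fy'],-1.]);V=np.array(f['view']);Rm=V[:3,:3];t=V[:3,3]
    o=-Rm.T@t;w=Rm.T@d
    return o+w*(z-o[2])/w[2]
def proj(f,p):
    c=np.array(f['view'])@np.r_[p,1]
    return f['cx']+f['fx']*c[0]/-c[2], f['cy']-f['fy']*c[1]/-c[2]
def st():
    s=observe();print({k:np.round(s[k],4).tolist() for k in ['time_s','eef_pos','tool_rot','joint_pos','ft_force','gripper_width','grasp_force']})
    return s
E
python3 - <<'E'
from h import *
st();print(pinch_z)
fs=[snap('top'),snap('side')]
for n,f in zip(['top','side'],fs):
    print(n,f['fx'],f['cx'],f['cy'],[k for k in f],np.round(f['view'],3).tolist())
    cv2.imwrite(f'pics/{n}0.png',cv2.resize(f['img'][:,:,::-1],(800,600),interpolation=cv2.INTER_CUBIC))
    np.save(n+'0.npy',f,allow_pickle=True)
E
```

```text
{'time_s': 0.0, 'eef_pos': [0.1799, -0.6504, 0.4038], 'tool_rot': [0.4223, -3.1127, -0.0025], 'joint_pos': [-1.0129, 0.3594, 0.0111, -0.0003, -1.2241, -0.2881], 'ft_force': [-0.9649, 0.0906, 0.5098], 'gripper_width': 1.0015, 'grasp_force': 0.0}
0.1547
top 360.42766393504996 257.8428193330333 189.17703086359043 ['img', 'fx', 'fy', 'cx', 'cy', 'view'] [[-0.073, -0.997, 0.005, -0.102], [0.977, -0.07, 0.203, -0.558], [-0.202, 0.02, 0.979, -0.823], [0.0, 0.0, 0.0, 1.0]]
side 408.5777758198419 258.85725496713997 193.23326232790998 ['img', 'fx', 'fy', 'cx', 'cy', 'view'] [[-1.0, 0.002, -0.007, 0.542], [-0.007, -0.584, 0.812, -0.141], [-0.002, 0.812, 0.584, -0.816], [0.0, 0.0, 0.0, 1.0]]
```

View pics/top0.png

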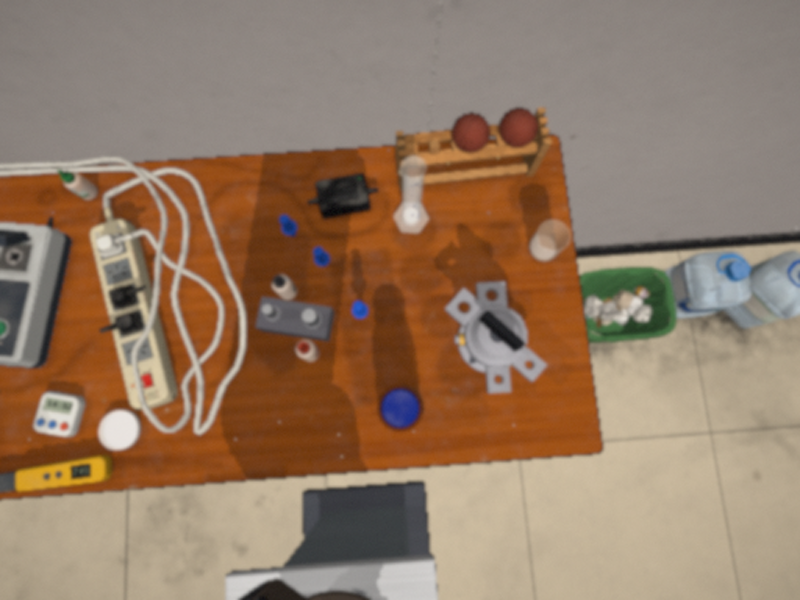

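View pics/side0.png

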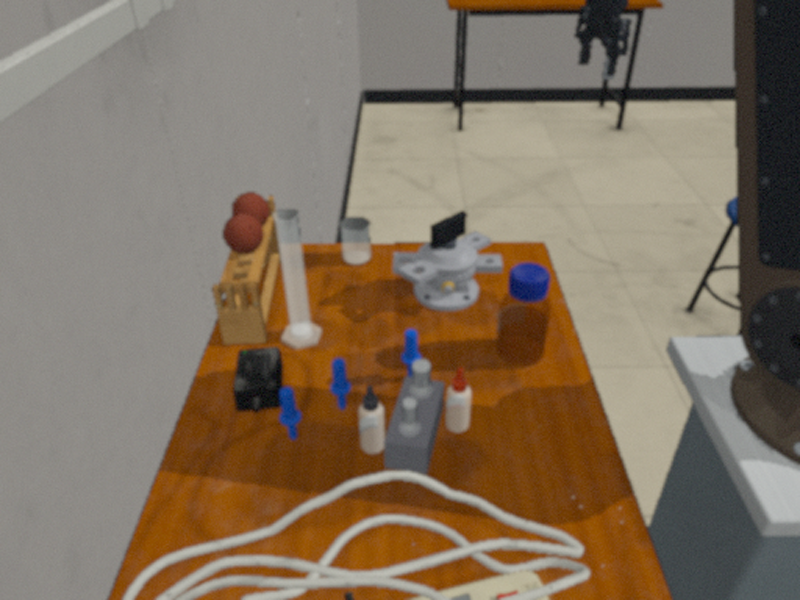

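The top view shows the housing at (497,335) with the bar lying from upper left to lower right. The bowl lugs are at (492,293) and (498,380), the block is at (295,318) with pins at (268,310) and (310,316), and three blue decoys stand nearby. The side view agrees. Next I'll take crops for the hole sizes and coordinates.

```bash
python3 - <<'E'
from h import *
f=np.load('top0.npy',allow_pickle=True).item()
im=f['img'][:,:,::-1]
a=cv2.resize(im[175:260,278:355],None,fx=6,fy=6,interpolation=cv2.INTER_CUBIC)
b=cv2.resize(im[170:235,160:220],None,fx=5,fy=5,interpolation=cv2.INTER_CUBIC)
c=np.zeros((max(a.shape[0],b.shape[0]),a.shape[1]+b.shape[1],3),np.uint8);c[:a.shape[0],:a.shape[1]]=a;c[:b.shape[0],a.shape[1]:]=b
print(c.shape);cv2.imwrite('pics/crop1.png',c)
k=1/1.5625
for n,u,v,z in [('bar',502,330,.136),('lidUL',463,304,.074),('lidLR',529,365,.074),('baseU',492,293,.062),('baseD',498,380,.062),('pinL',268,309,.09),('pinR',310,315,.09),('amber',400,409,.138),('cyl',411,217,0.01)]:
    print(n,np.round(ray(f,u*k,v*k,z),4))
E
```

```text
(510, 762, 3)
bar [ 0.4737 -0.2759  0.136 ]
lidUL [ 0.526  -0.2327  0.074 ]
lidLR [ 0.4264 -0.3225  0.074 ]
baseU [ 0.5423 -0.281   0.062 ]
baseD [ 0.4081 -0.2759  0.062 ]
pinL [0.5364 0.0609 0.09  ]
pinR [ 0.5228 -0.0013  0.09  ]
amber [ 0.3757 -0.1253  0.138 ]
cyl [ 0.6939 -0.167   0.01  ]
```

View pics/crop1.png

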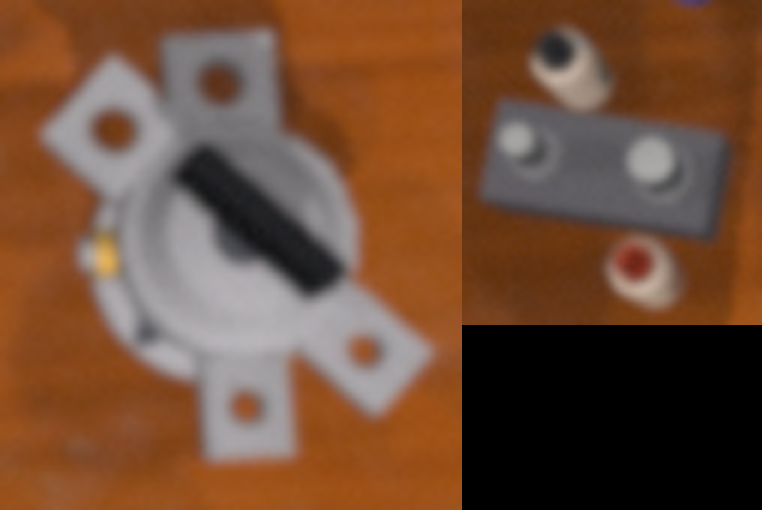

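The crop shows the wide holes at the top: bowl at (220,83), lid at (113,130). The narrow holes are at the bottom: lid at (366,350), bowl at (246,406). On the block, the thick pin is on the right and the thin pin on the left. I'll compute positions and the approach.

```bash
cat >> h.py <<'E'
def go(s,p,yaw):
    """tool-frame deltas to tcp p, tool down, tool y axis at world yaw (mod pi)"""
    Rc=R.from_rotvec(s['tool_rot']); best=None
    for y in (yaw,yaw+np.pi):
        Y=np.array([np.cos(y),np.sin(y),0]);Z=np.array([0,0,-1.]);X=np.cross(Y,Z)
        Rt=R.from_matrix(np.c_[X,Y,Z]); w=(Rc.inv()*Rt).as_rotvec()
        if best is None or np.linalg.norm(w)<np.linalg.norm(best): best=w
    d=Rc.inv().apply(np.array(p)-s['eef_pos'])
    print('shift mm',np.round(d*1e3,1),'rot',np.round(best,4),'deg',np.round(np.degrees(best),2))
E
python3 - <<'E'
from h import *
f=np.load('top0.npy',allow_pickle=True).item()
P={}
for n,u,v,z in [('lw',113,130,.074),('bw',220,83,.062),('ln',366,350,.074),('bn',246,406,.062)]:
    P[n]=ray(f,278+(u+.5)/6-.5,175+(v+.5)/6-.5,z)[:2]
for n,u,v,z in [('thick',652-462,160,.09),('thin',518-462,138,.09)]:
    P[n]=ray(f,160+(u+.5)/5-.5,170+(v+.5)/5-.5,z)[:2]
for a,b in [('lw','ln'),('bw','bn')]:
    d=P[a]-P[b];print(a,(P[a]+P[b])/2,np.linalg.norm(d),np.degrees(np.arctan2(d[1],d[0])))
d=P['thin']-P['thick'];print(P,np.linalg.norm(d),np.degrees(np.arctan2(d[1],d[0])))
# current tool axes
print(R.from_rotvec(observe()['tool_rot']).as_matrix().round(3))
c=(P['bw']+P['bn']+P['lw']+P['ln'])/4
d=P['lw']-P['ln'];a=np.arctan2(d[1],d[0])
go(observe(),[c[0],c[1],.40],a+np.pi/2)
w=snap('wrist');print(np.round(w['view'],3).tolist(),w['fx'])
V=w['view'];o=-V[:3,:3].T@V[:3,3];print('cam in tool',R.from_rotvec(observe()['tool_rot']).inv().apply(o-observe()['eef_pos']))
E
```

```text
lw [ 0.47492835 -0.2776375 ] 0.13023901124498738 43.83097953062368
bw [ 0.47529715 -0.27751364] 0.12989905928989712 -1.4802518559716886
{'lw': array([ 0.52190464, -0.23254007]), 'bw': array([ 0.540225  , -0.27919144]), 'ln': array([ 0.42795205, -0.32273493]), 'bn': array([ 0.41036929, -0.27583584]), 'thick': array([0.52296668, 0.00057708]), 'thin': array([0.53788092, 0.0625525 ])} 0.06374470053421774 76.46918618900649
[[-0.964 -0.266 -0.001]
 [-0.266  0.964  0.001]
 [ 0.     0.001 -1.   ]]
shift mm [-383.9  280.7    4.2] rot [ 1.500e-03  2.000e-04 -4.953e-01] deg [ 9.000e-02  1.000e-02 -2.838e+01]
[[-0.266, 0.964, 0.0, 0.675], [-0.919, -0.254, -0.301, 0.04], [-0.29, -0.08, 0.954, -0.379], [0.0, 0.0, 0.0, 1.0]] 287.4899669011376
cam in tool [7.68193919e-02 1.49800797e-05 3.04772313e-02]
```

Call:
{"op": "drive_tool", "data": {
  "rows": [
    [-38.4, 28.1, 0.4, 0, 0, 0, 100],
    [-38.4, 28.1, 0.4, 0, 0, 0, 100],
    [-38.4, 28.1, 0.4, 0, 0, 0, 100],
    [-38.4, 28.1, 0.4, 0, 0, 0, 100],
    [-38.4, 28.1, 0.4, 0, 0, 0, 100],
    [-38.4, 28.1, 0.4, 0, 0, 0, 100],
    [-38.4, 28.1, 0.4, 0, 0, 0, 100],
    [-38.4, 28.1, 0.4, 0, 0, 0, 100],
    [-38.4, 28.1, 0.4, 0, 0, 0, 100],
    [-38.4, 28.1, 0.4, 0, 0, 0, 100]
  ]
}}

```text
time_s: 1.15
eef_pos: [0.4759, -0.2756, 0.4008]
tool_rot: [-0.423, 3.113, -0.0]
ft_force: [0.5, -1.3, -0.5]
gripper_width: 0.995
grasp_force: 0.0
```

Call:
{"op": "drive_tool", "data": {
  "rows": [
    [0, 0, 0, 0, 0, -0.124, 100],
    [0, 0, 0, 0, 0, -0.124, 100],
    [0, 0, 0, 0, 0, -0.124, 100],
    [0, 0, 0, 0, 0, -0.124, 100],
    [0, 0, 0, 0, 0, 0, 100]
  ]
}}

```text
time_s: 1.65
eef_pos: [0.475, -0.2773, 0.4005]
tool_rot: [1.176, -2.913, -0.001]
ft_force: [0.5, -0.5, -0.0]
gripper_width: 1.0
grasp_force: 0.0
```

```bash
python3 - <<'E'
from h import *
s=st();go(s,[.4751,-.2776,.2727],np.radians(133.8))
w=snap('wrist')
cv2.imwrite('pics/w1.png',cv2.resize(w['img'][:,:,::-1],(800,600),interpolation=cv2.INTER_CUBIC))
np.save('w1.npy',w,allow_pickle=True)
for p in [(.52190464,-.23254,.074),(.5402,-.2792,.062),(.42795,-.32273,.074),(.41037,-.2758,.062)]: print(np.round(np.array(proj(w,p))*1.5625,1))
E
```

```text
{'time_s': 1.65, 'eef_pos': [0.475, -0.2773, 0.4005], 'tool_rot': [1.1764, -2.9127, -0.0005], 'joint_pos': [-0.1722, 0.1568, -0.2717, -0.0001, -1.1428, -0.6309], 'ft_force': [0.4976, -0.546, -0.0396], 'gripper_width': 0.9996, 'grasp_force': 0.0}
shift mm [  0.2  -0.3 127.8] rot [ 0.0004 -0.0001  0.0033] deg [ 0.02 -0.01  0.19]
[402.4 361. ]
[339.5 330.1]
[402.9 174.6]
[470.9 204.4]
```

View pics/w1.png

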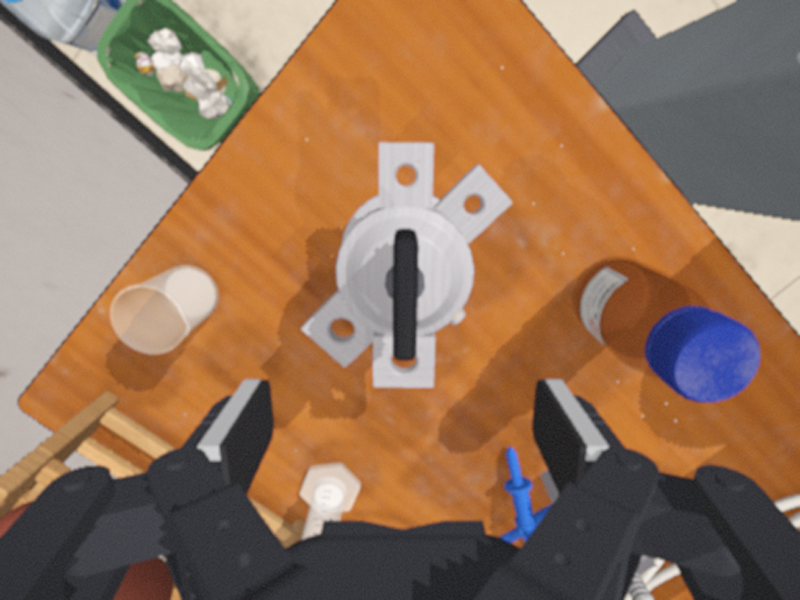

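The wrist view shows the bar upright at (404,295), the lid's narrow hole at (406,175), and the bowl holes at (473,203) and (341,328), all within about 1–2 mm of prediction. I'll descend and grip the bar.

Call:
{"op": "drive_tool", "data": {
  "rows": [
    [0, 0, 35, 0, 0, 0, 100],
    [0, 0, 35, 0, 0, 0, 100],
    [0, 0, 30, 0, 0, 0, 100],
    [0, 0, 20, 0, 0, 0, 60],
    [0, 0, 8, 0, 0, 0, 0],
    [0, 0, 0, 0, 0, 0, 0],
    [0, 0, 0, 0, 0, 0, 0],
    [0, 0, 0, 0, 0, 0, 0]
  ]
}}

```text
time_s: 2.5
eef_pos: [0.4744, -0.2767, 0.2738]
tool_rot: [1.172, -2.914, -0.003]
ft_force: [1.0, 13.6, 23.5]
gripper_width: 0.155
grasp_force: 58.7
```

Call:
{"op": "drive_tool", "data": {
  "rows": [
    [0, 0, 0, 0, 0, 0.113, 0],
    [0, 0, 0, 0, 0, 0.113, 0],
    [0, 0, 0, 0, 0, 0.113, 0],
    [0, 0, 0, 0, 0, 0.113, 0],
    [0, 0, 0, 0, 0, 0.113, 0],
    [0, 0, 0, 0, 0, 0.113, 0],
    [0, 0, 0, 0, 0, 0.113, 0],
    [0, 0, 0, 0, 0, 0, 0],
    [0, 0, 0, 0, 0, 0, 0]
  ]
}}

```text
time_s: 3.4
eef_pos: [0.4743, -0.2766, 0.2739]
tool_rot: [-0.041, -3.141, -0.002]
ft_force: [-5.1, 7.6, 6.3]
gripper_width: 0.154
grasp_force: 60.8
```

Call:
{"op": "drive_tool", "data": {
  "rows": [
    [0, 0, 0, 0, 0, 0, 60],
    [0, 0, 0, 0, 0, 0, 100],
    [0, 0, 0, 0, 0, 0, 100],
    [0, 0, -40, 0, 0, 0, 100],
    [0, 0, -45, 0, 0, 0, 100],
    [0, 0, -45, 0, 0, 0, 100],
    [0, 0, 0, 0, 0, 0, 100],
    [0, 0, 0, 0, 0, 0, 100]
  ]
}}

```text
time_s: 4.2
eef_pos: [0.4752, -0.2775, 0.4043]
tool_rot: [0.04, 3.138, -0.001]
ft_force: [-0.5, -0.5, -0.6]
gripper_width: 0.999
grasp_force: 0.0
```

```bash
python3 - <<'E'
from h import *
s=st();w=snap('wrist')
np.save('w2.npy',w,allow_pickle=True)
c=np.array(proj(w,[.475,-.277,.08]));print(c)
x,y=(int(v) for v in c-75)
print(x,y)
cv2.imwrite('pics/w2.png',cv2.resize(w['img'][y:y+150,x:x+150,::-1],None,fx=4,fy=4,interpolation=cv2.INTER_CUBIC))
E
```

```text
{'time_s': 4.2, 'eef_pos': [0.4752, -0.2775, 0.4043], 'tool_rot': [0.04, 3.1379, -0.0008], 'joint_pos': [-0.1725, 0.1532, -0.2671, -0.0001, -1.147, -1.4237], 'ft_force': [-0.4845, -0.4744, -0.6477], 'gripper_width': 0.9993, 'grasp_force': 0.0}
[258.43055605 174.50904882]
183 99
```

View pics/w2.png

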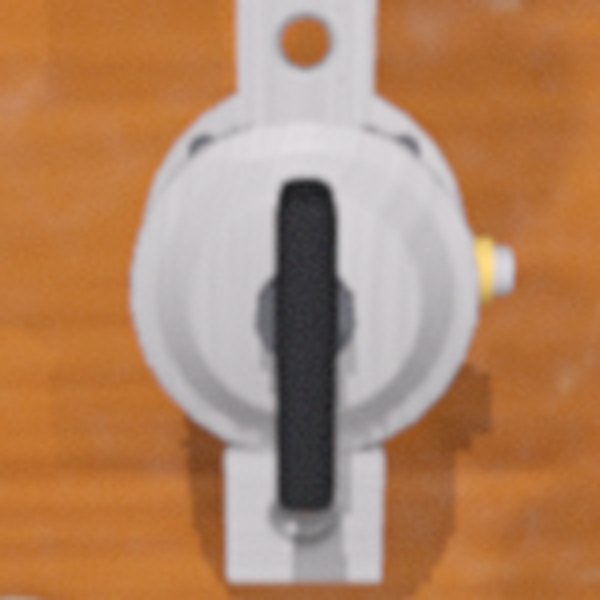

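The view shows the lid lugs over the bowl lugs, with the narrow hole see-through at (305,42). Next I'll refine the hole positions and go above the thick pin.

```bash
python3 - <<'E'
from h import *
w=np.load('w2.npy',allow_pickle=True).item()
q=lambda u,v,z:ray(w,183+(u+.5)/4-.5,99+(v+.5)/4-.5,z)
print('narrow',q(305,42,.074),'bar end',q(306,190,.136),q(306,503,.136))
# residuals of w1 vs top for same points
w1=np.load('w1.npy',allow_pickle=True).item()
for u,v,z in [(406,175,.074),(473,203,.062),(341,328,.062)]: print(ray(w1,u/1.5625,v/1.5625,z))
go(observe(),[.523,.0006,.38],np.radians(76.5))
E
```

```text
narrow [ 0.40889038 -0.27489822  0.074     ] bar end [ 0.4361912  -0.27551105  0.136     ] [ 0.50681627 -0.27722148  0.136     ]
[ 0.42675197 -0.32111003  0.074     ]
[ 0.40875229 -0.27549488  0.062     ]
[ 0.53817192 -0.27952482  0.062     ]
shift mm [-41.  279.1  22.9] rot [0.0003 0.0007 0.21  ] deg [ 0.02  0.04 12.03]
```

Call:
{"op": "drive_tool", "data": {
  "rows": [
    [-5.9, 39.9, 3.3, 0, 0, 0, 50],
    [-5.9, 39.9, 3.3, 0, 0, 0, 50],
    [-5.9, 39.9, 3.3, 0, 0, 0, 50],
    [-5.9, 39.9, 3.3, 0, 0, 0, 50],
    [-5.9, 39.9, 3.3, 0, 0, 0, 50],
    [-5.9, 39.9, 3.3, 0, 0, 0, 50],
    [-5.6, 39.7, 3.1, 0, 0, 0, 50],
    [0, 0, 0, 0, 0, 0.105, 50],
    [0, 0, 0, 0, 0, 0.105, 50],
    [0, 0, 0, 0, 0, 0, 50]
  ]
}}

```text
time_s: 5.25
eef_pos: [0.5229, 0.001, 0.3783]
tool_rot: [-0.37, -3.117, 0.002]
ft_force: [-1.3, 0.0, 0.1]
gripper_width: 0.5
grasp_force: 0.0
```

```bash
python3 - <<'E'
from h import *
s=st();w=snap('wrist');t=snap('top')
np.save('w3.npy',w,allow_pickle=True);np.save('t3.npy',t,allow_pickle=True)
print(np.array(proj(w,[.523,.0006,.09]))*1.5625,np.array(proj(w,[.5379,.0626,.09]))*1.5625)
a=cv2.resize(w['img'][:,:,::-1],(560,420),interpolation=cv2.INTER_CUBIC)
b=cv2.resize(t['img'][175:260,278:355,::-1],None,fx=3,fy=3,interpolation=cv2.INTER_CUBIC)
c=np.zeros((420,800,3),np.uint8);c[:,:560]=a;c[:b.shape[0],560:560+b.shape[1]]=b;cv2.imwrite('pics/w3.png',c)
E
```

```text
{'time_s': 5.25, 'eef_pos': [0.5229, 0.001, 0.3783], 'tool_rot': [-0.3697, -3.1171, 0.0019], 'joint_pos': [0.3774, 0.1291, -0.3585, -0.0002, -1.0861, -2.1841], 'ft_force': [-1.2698, 0.0261, 0.1286], 'gripper_width': 0.4997, 'grasp_force': 0.0}
[402.85282237 291.11641896] [509.28549061 291.15565534]
```

View pics/w3.png

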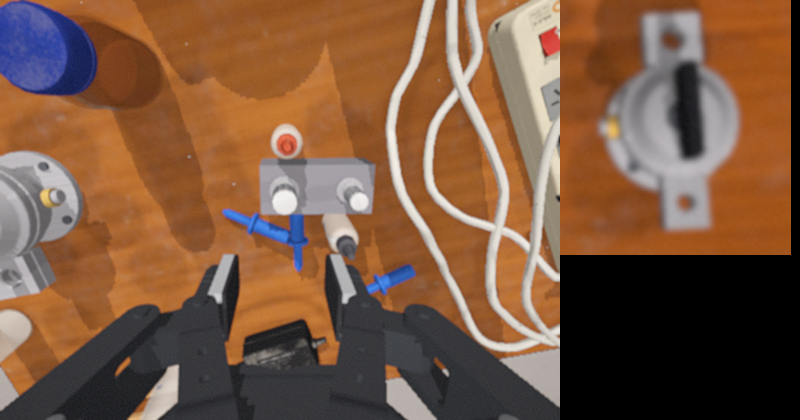

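The wrist view shows the thick pin top near (285,198), the thin one near (356,198), and blue decoys at (255,225), (297,240) and (390,278). The top inset shows the lid still aligned. I'll locate the pin tops precisely and the decoys for clearance.

```bash
python3 - <<'E'
from h import *
w=np.load('w3.npy',allow_pickle=True).item();t=np.load('t3.npy',allow_pickle=True).item()
t0=np.load('top0.npy',allow_pickle=True).item();s0=np.load('side0.npy',allow_pickle=True).item()
for n,f,z in [('w',w,.01),('t0',t0,.01),('s0',s0,.01)]:
    hsv=cv2.cvtColor(f['img'],cv2.COLOR_RGB2HSV);m=cv2.inRange(hsv,(105,150,60),(130,255,255))
    k,l,st_,c=cv2.connectedComponentsWithStats(m)
    for i in range(1,k):
        if st_[i,4]>25:
            x,y,ww,hh,a=st_[i];print(n,c[i].round(1),(x,y,ww,hh,a),ray(f,*c[i],.01).round(3)[:2],ray(f,*c[i],.05).round(3)[:2])
# bright pin tops in wrist
hsv=cv2.cvtColor(w['img'],cv2.COLOR_RGB2HSV);m=cv2.inRange(hsv,(0,0,205),(180,40,255));m[:,:235]=0;m[:150]=0;m[215:]=0;m[:,345:]=0
k,l,S,c=cv2.connectedComponentsWithStats(m)
for i in range(1,k):
    if S[i,4]>25: print('pin',S[i],c[i].round(1),ray(w,*c[i],.09).round(4))
x,y=235,140
cv2.imwrite('pics/w3c.png',cv2.resize(w['img'][y:y+110,x:x+140,::-1],None,fx=5,fy=5,interpolation=cv2.INTER_CUBIC))
E
```

```text
w [44.8 45.9] (np.int32(0), np.int32(1), np.int32(88), np.int32(85), np.int32(3852)) [ 0.341 -0.19 ] [ 0.354 -0.165]
w [45.3 63.5] (np.int32(42), np.int32(57), np.int32(9), np.int32(15), np.int32(50)) [ 0.357 -0.197] [ 0.368 -0.171]
w [252.5 211.4] (np.int32(205), np.int32(192), np.int32(76), np.int32(55), np.int32(1050)) [ 0.577 -0.019] [ 0.561 -0.015]
w [357.2 255. ] (np.int32(335), np.int32(243), np.int32(44), np.int32(25), np.int32(461)) [0.669 0.101] [0.643 0.091]
t0 [183.9 144.2] (np.int32(180), np.int32(139), np.int32(9), np.int32(11), np.int32(71)) [0.694 0.043] [0.68  0.035]
t0 [205.1 164.1] (np.int32(202), np.int32(159), np.int32(8), np.int32(10), np.int32(60)) [ 0.636 -0.011] [ 0.624 -0.016]
t0 [229.7 197.7] (np.int32(226), np.int32(193), np.int32(9), np.int32(10), np.int32(66)) [ 0.542 -0.07 ] [ 0.534 -0.072]
t0 [256.3 260.8] (np.int32(245), np.int32(250), np.int32(23), np.int32(22), np.int32(325)) [ 0.379 -0.126] [ 0.378 -0.126]
s0 [338.2 180.7] (np.int32(327), np.int32(169), np.int32(23), np.int32(23), np.int32(414)) [ 0.339 -0.286] [ 0.352 -0.227]
s0 [262.4 223.1] (np.int32(258), np.int32(212), np.int32(11), np.int32(28), np.int32(151)) [ 0.534 -0.119] [ 0.534 -0.072]
s0 [217.3 244.3] (np.int32(213), np.int32(230), np.int32(11), np.int32(31), np.int32(187)) [ 0.629 -0.052] [ 0.622 -0.009]
s0 [184.2 262. ] (np.int32(178), np.int32(248), np.int32(14), np.int32(32), np.int32(242)) [ 0.69  -0.001] [0.68  0.039]
pin [249 174  22  22 380] [259.7 184.5] [0.5217 0.0027 0.09  ]
pin [321 176  16  16 202] [328.3 183.9] [0.5361 0.0651 0.09  ]
pin [304 204  21  11 138] [313.9 210.7] [0.5593 0.0473 0.09  ]
```

View pics/w3c.png

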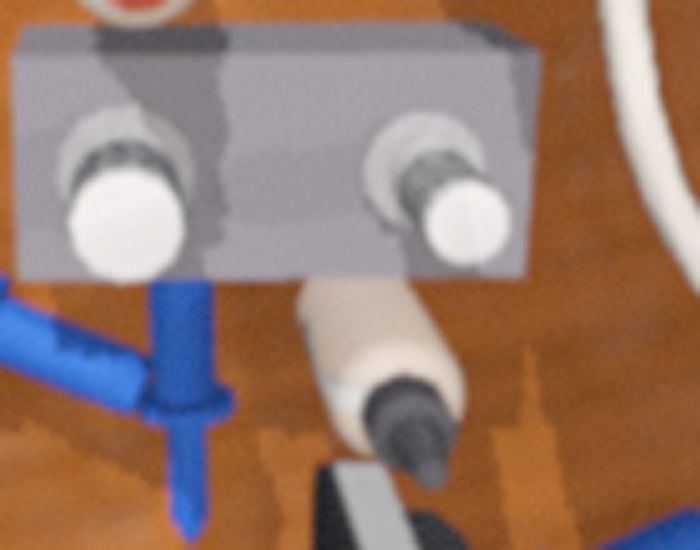

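Call:
{"op": "drive_tool", "data": {
  "rows": [
    [0.7, 0.4, 40, 0, 0, 0, 50],
    [0, 0, 40, 0, 0, 0, 50],
    [0, 0, 35, 0, 0, 0, 50],
    [0, 0, 22, 0, 0, 0, 50],
    [0, 0, 12, 0, 0, 0, 50],
    [0, 0, 0, 0, 0, 0, 0],
    [0, 0, 0, 0, 0, 0, 0],
    [0, 0, 0, 0, 0, 0, 0],
    [0, 0, 0, 0, 0, 0, 0]
  ]
}}

```text
time_s: 6.25
eef_pos: [0.5229, 0.0012, 0.2319]
tool_rot: [0.368, 3.118, 0.001]
ft_force: [-0.1, -0.5, -1.7]
gripper_width: 0.239
grasp_force: 58.6
```

Call:
{"op": "drive_tool", "data": {
  "rows": [
    [0, 0, -15, 0, 0, 0, 0],
    [0, 0, -30, 0, 0, 0, 0],
    [0, 0, -40, 0, 0, 0, 0],
    [0, 0, -40, 0, 0, 0, 0],
    [0, 0, -25, 0, 0, 0, 0],
    [0, 0, 0, 0, 0, -0.105, 0],
    [0, 0, 0, 0, 0, -0.105, 0],
    [0, 0, 0, 0, 0, 0, 0]
  ]
}}

```text
time_s: 7.05
eef_pos: [0.5223, 0.0011, 0.3818]
tool_rot: [0.037, 3.14, 0.001]
ft_force: [-0.5, 0.5, -0.4]
gripper_width: 0.24
grasp_force: 59.2
```

```bash
python3 - <<'E'
from h import *
s=st();w=snap('wrist')
np.save('w4.npy',w,allow_pickle=True)
hsv=cv2.cvtColor(w['img'],cv2.COLOR_RGB2HSV)
pt=s['eef_pos']+R.from_rotvec(s['tool_rot']).apply([0,0,.155-.013]);pb=s['eef_pos']+R.from_rotvec(s['tool_rot']).apply([0,0,.155+.006+62e-3])
print('pred top',proj(w,pt),'pred tip',proj(w,pb))
x,y=(int(v) for v in np.array(proj(w,pt))-60)
y=min(y,384-150);print(x,y)
cv2.imwrite('pics/w4.png',cv2.resize(w['img'][y:y+150,x:x+120,::-1],None,fx=4,fy=4,interpolation=cv2.INTER_CUBIC))
go(s,[.474+.065,-.2793,.39],np.radians(88.4))
E
```

```text
{'time_s': 7.05, 'eef_pos': [0.5223, 0.0011, 0.3818], 'tool_rot': [0.037, 3.1397, 0.0013], 'joint_pos': [0.3781, 0.1236, -0.3563, -0.0001, -1.089, -1.9723], 'ft_force': [-0.5489, 0.5171, -0.3524], 'gripper_width': 0.2403, 'grasp_force': 59.1627}
pred top (np.float64(257.6283764170823), np.float64(278.19614844198117)) pred tip (np.float64(257.77109341105097), np.float64(211.39707436718277))
197 218
shift mm [ -23.3 -279.9   -8.4] rot [0.0008 0.0017 0.0044] deg [0.05 0.1  0.25]
```

View pics/w4.png

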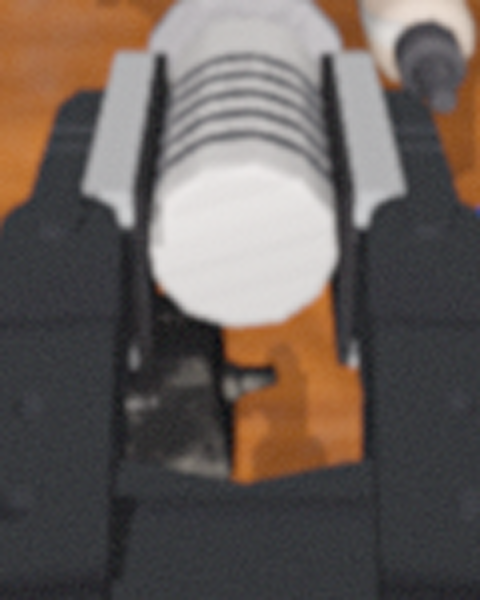

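Call:
{"op": "drive_tool", "data": {
  "rows": [
    [-3.4, -40, 0, 0, 0, 0, 0],
    [-3.4, -40, 0, 0, 0, 0, 0],
    [-3.4, -40, 0, 0, 0, 0, 0],
    [-3.4, -40, 0, 0, 0, 0, 0],
    [-3.4, -40, 0, 0, 0, 0, 0],
    [-3.4, -40, 0, 0, 0, 0.004, 0],
    [-3.5, -39.5, 0, 0, 0, 0, 0],
    [0, 0, 30, 0, 0, 0, 0],
    [0, 0, 27, 0, 0, 0, 0],
    [0, 0, 0, 0, 0, 0, 0]
  ]
}}

```text
time_s: 8.1
eef_pos: [0.5377, -0.2789, 0.3199]
tool_rot: [-0.053, -3.134, -0.003]
ft_force: [-0.4, 0.1, -1.0]
gripper_width: 0.241
grasp_force: 59.3
```

```bash
python3 - <<'E'
from h import *
s=st();go(s,[.5396,-.2788,.32],np.radians(88.4))
t=snap('top');si=snap('side')
print(proj(si,[.54,-.279,.09]))
a=cv2.resize(t['img'][165:260,270:365,::-1],(400,400),interpolation=cv2.INTER_CUBIC)
u,v=(int(q) for q in proj(si,[.51,-.279,.09]))
b=cv2.resize(si['img'][v-45:v+35,u-40:u+40,::-1],(400,400),interpolation=cv2.INTER_CUBIC)
cv2.imwrite('pics/h5.png',np.hstack([a,b]));print(u-40,v-45)
np.save('s5.npy',si,allow_pickle=True)
E
```

```text
{'time_s': 8.1, 'eef_pos': [0.5377, -0.2789, 0.3199], 'tool_rot': [-0.0525, -3.1343, -0.0033], 'joint_pos': [-0.1568, 0.3149, -0.2568, -0.0013, -1.0062, -1.4468], 'ft_force': [-0.4281, 0.1101, -0.9747], 'gripper_width': 0.2409, 'grasp_force': 59.3469}
shift mm [-1.9  0.2 -0.2] rot [ 0.002  -0.0069 -0.0056] deg [ 0.12 -0.4  -0.32]
(np.float64(259.1666047546152), np.float64(155.48741922569656))
231 110
```

View pics/h5.png

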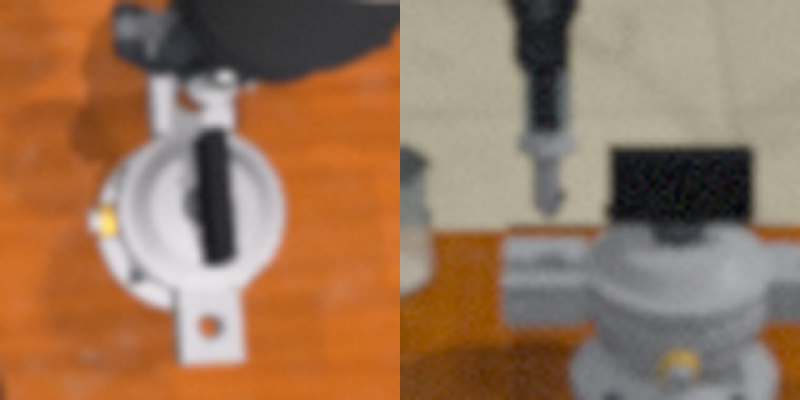

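The side crop shows the pin at column 548 above the wide lug, whose hole is near column 545, so a small correction in +x is right. I'll lower in small steps.

Call:
{"op": "drive_tool", "data": {
  "rows": [
    [-1.7, 0.1, 5, 0.002, -0.007, -0.005, 0],
    [0, 0, 8, 0, 0, 0, 0],
    [0, 0, 6, 0, 0, 0, 0],
    [0, 0, 6, 0, 0, 0, 0],
    [0, 0, 6, 0, 0, 0, 0],
    [0, 0, 0, 0, 0, 0, 0]
  ]
}}

```text
time_s: 8.8
eef_pos: [0.5408, -0.2788, 0.2917]
tool_rot: [0.038, 3.136, -0.003]
ft_force: [-0.2, 0.5, -1.5]
gripper_width: 0.24
grasp_force: 59.3
```

Call:
{"op": "drive_tool", "data": {
  "rows": [
    [0.8, 0, 4, 0, 0, 0, 0],
    [0, 0, 4, 0, 0, 0, 0],
    [0, 0, 4, 0, 0, 0, 0],
    [0, 0, 4, 0, 0, 0, 0],
    [0, 0, 0, 0, 0, 0, 0]
  ]
}}

```text
time_s: 9.3
eef_pos: [0.5402, -0.2788, 0.276]
tool_rot: [0.038, 3.135, -0.003]
ft_force: [0.2, 0.8, -1.9]
gripper_width: 0.237
grasp_force: 59.5
```

Call:
{"op": "drive_tool", "data": {
  "rows": [
    [0, 0, 5, 0, 0, 0, 0],
    [0, 0, 5, 0, 0, 0, 0],
    [0, 0, 3, 0, 0, 0, 0],
    [0, 0, 2, 0, 0, 0, 0],
    [0, 0, 0, 0, 0, 0, 0]
  ]
}}

```text
time_s: 9.8
eef_pos: [0.5403, -0.2789, 0.2612]
tool_rot: [0.038, 3.135, -0.003]
ft_force: [-2.6, 1.8, -2.1]
gripper_width: 0.24
grasp_force: 59.5
```

Call:
{"op": "drive_tool", "data": {
  "rows": [
    [0, 0, 1.5, 0, 0, 0, 0],
    [0, 0, 1, 0, 0, 0, 0],
    [0, 0, 0, 0, 0, 0, 0]
  ]
}}

```text
time_s: 10.1
eef_pos: [0.5403, -0.2789, 0.2597]
tool_rot: [0.038, 3.135, -0.003]
ft_force: [-4.9, 2.3, 4.2]
gripper_width: 0.244
grasp_force: 60.2
```

Call:
{"op": "drive_tool", "data": {
  "rows": [
    [0, 0, 0, 0, 0, 0, 50],
    [0, 0, 0, 0, 0, 0, 50],
    [0, 0, 0, 0, 0, 0, 50],
    [0, 0, -30, 0, 0, 0, 50],
    [0, 0, -45, 0, 0, 0, 50],
    [0, 0, -45, 0, 0, 0, 50],
    [0, 0, 0, 0, 0, 0, 50]
  ]
}}

```text
time_s: 10.8
eef_pos: [0.5415, -0.2795, 0.3868]
tool_rot: [0.036, 3.123, -0.01]
ft_force: [-0.4, -0.3, 0.1]
gripper_width: 0.5
grasp_force: 0.0
```

```bash
python3 - <<'E'
from h import *
s=st();go(s,[.5376,.0632,.38],np.radians(76.5))
si=snap('side');w=snap('wrist');np.save('w6.npy',w,allow_pickle=True)
a=cv2.resize(si['img'][110:190,225:305,::-1],(400,400),interpolation=cv2.INTER_CUBIC)
u,v=(int(q) for q in proj(w,[.54,-.279,.09]))
b=cv2.resize(w['img'][v-50:v+50,u-50:u+50,::-1],(400,400),interpolation=cv2.INTER_CUBIC)
cv2.imwrite('pics/h6.png',np.hstack([a,b]));print(u-50,v-50)
E
```

```text
{'time_s': 10.8, 'eef_pos': [0.5415, -0.2795, 0.3868], 'tool_rot': [0.036, 3.1228, -0.0097], 'joint_pos': [-0.155, 0.2575, -0.1757, 0.0039, -1.1183, -1.4405], 'ft_force': [-0.3582, -0.3276, 0.1002], 'gripper_width': 0.4998, 'grasp_force': 0.0}
shift mm [ 11.9 342.5   4.5] rot [-0.004   0.0192  0.2126] deg [-0.23  1.1  12.18]
209 128
```

View pics/h6.png

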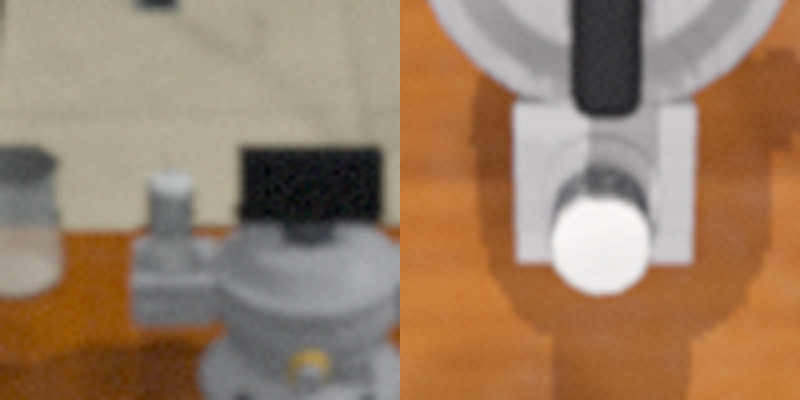

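The thick pin is home: the collar sits on the wide lug and the grip stands upright at (170,205). That uses up my pictures, so the rest goes by numbers. On to the thin pin.

Call:
{"op": "drive_tool", "data": {
  "rows": [
    [1.5, 42.8, 0.5, 0, 0.019, 0, 50],
    [1.5, 42.8, 0.5, 0, 0, 0, 50],
    [1.5, 42.8, 0.5, 0, 0, 0, 50],
    [1.5, 42.8, 0.5, 0, 0, 0, 50],
    [1.5, 42.8, 0.5, 0, 0, 0, 50],
    [1.5, 42.8, 0.5, 0, 0, 0, 50],
    [1.5, 42.8, 0.5, 0, 0, 0.106, 50],
    [5, 42.5, 0.5, 0, 0, 0.106, 50],
    [0, 0, 0, 0, 0, 0, 50],
    [0, 0, 0, 0, 0, 0, 50]
  ]
}}

```text
time_s: 11.9
eef_pos: [0.5367, 0.0649, 0.3733]
tool_rot: [-0.364, -3.107, 0.007]
ft_force: [-1.0, -0.8, -0.9]
gripper_width: 0.501
grasp_force: 0.0
```

```bash
python3 - <<'E'
from h import *
s=st();w=snap('wrist')
p=np.array(proj(w,[.5376,.0632,.09]));print(p)
hsv=cv2.cvtColor(w['img'],cv2.COLOR_RGB2HSV);m=cv2.inRange(hsv,(0,0,205),(180,40,255))
k,l,S,c=cv2.connectedComponentsWithStats(m)
for i in range(1,k):
    if S[i,4]>80 and np.linalg.norm(c[i]-p)<60: print(S[i],c[i].round(1),ray(w,*c[i],.09).round(4))
go(s,[.5376,.0632,.232],np.radians(76.5))
E
```

```text
{'time_s': 11.9, 'eef_pos': [0.5367, 0.0649, 0.3733], 'tool_rot': [-0.3641, -3.1067, 0.0066], 'joint_pos': [0.4813, 0.1667, -0.3229, -0.0047, -1.0948, -2.2833], 'ft_force': [-1.0192, -0.8198, -0.8962], 'gripper_width': 0.5012, 'grasp_force': 0.0}
[257.90744792 192.03517755]
[252 183  16  15 193] [259.5 190.1] [0.5361 0.0651 0.09  ]
[243 214  23  15 144] [253.1 219. ] [0.5627 0.0525 0.09  ]
shift mm [ -3.1  -0.7 141.3] rot [-0.0058 -0.0131  0.0023] deg [-0.33 -0.75  0.13]
```

Call:
{"op": "drive_tool", "data": {
  "rows": [
    [-2.8, -0.6, 35, -0.006, -0.013, 0.002, 50],
    [0, 0, 40, 0, 0, 0, 50],
    [0, 0, 30, 0, 0, 0, 50],
    [0, 0, 22, 0, 0, 0, 50],
    [0, 0, 11, 0, 0, 0, 50],
    [0, 0, 0, 0, 0, 0, 50]
  ]
}}

```text
time_s: 12.55
eef_pos: [0.5389, 0.0615, 0.2352]
tool_rot: [-0.375, -3.118, 0.001]
ft_force: [-0.3, -0.2, -0.0]
gripper_width: 0.501
grasp_force: 0.0
```

Call:
{"op": "drive_tool", "data": {
  "rows": [
    [0, 0, 0, 0, 0, 0, 0],
    [0, 0, 0, 0, 0, 0, 0],
    [0, 0, 0, 0, 0, 0, 0],
    [0, 0, 0, 0, 0, 0, 0]
  ]
}}

```text
time_s: 12.95
eef_pos: [0.5398, 0.0628, 0.238]
tool_rot: [0.372, 3.115, 0.003]
ft_force: [0.1, -1.5, 5.1]
gripper_width: 0.164
grasp_force: 58.6
```

Call:
{"op": "drive_tool", "data": {
  "rows": [
    [0, 0, 0, 0, 0, 0, 50],
    [0, 0, 0, 0, 0, 0, 50],
    [0, 0, 0, 0, 0, 0, 50],
    [0, 0, 0, 0, 0, 0, 50]
  ]
}}

```text
time_s: 13.35
eef_pos: [0.5393, 0.0627, 0.2365]
tool_rot: [0.373, 3.118, 0.002]
ft_force: [0.3, 0.0, 0.3]
gripper_width: 0.503
grasp_force: 0.0
```

```bash
python3 - <<'E'
from h import *
s=st();go(s,[.5376,.0628,.231],np.radians(76.5))
E
```

```text
{'time_s': 13.35, 'eef_pos': [0.5393, 0.0627, 0.2365], 'tool_rot': [0.3729, 3.1178, 0.0018], 'joint_pos': [0.4769, 0.315, -0.4906, -0.0001, -0.7633, -2.2857], 'ft_force': [0.3336, 0.0213, 0.2982], 'gripper_width': 0.5027, 'grasp_force': 0.0}
shift mm [ 1.6 -0.3  5.5] rot [ 0.0013  0.0014 -0.0025] deg [ 0.08  0.08 -0.14]
```

Call:
{"op": "drive_tool", "data": {
  "rows": [
    [1.5, 0, 5, 0, 0, 0, 50],
    [0, 0, 0, 0, 0, 0, 50],
    [0, 0, 0, 0, 0, 0, 0],
    [0, 0, 0, 0, 0, 0, 0],
    [0, 0, 0, 0, 0, 0, 0],
    [0, 0, 0, 0, 0, 0, 0]
  ]
}}

```text
time_s: 13.95
eef_pos: [0.538, 0.063, 0.2317]
tool_rot: [0.373, 3.117, 0.002]
ft_force: [1.1, 1.0, -0.2]
gripper_width: 0.168
grasp_force: 58.4
```

Call:
{"op": "drive_tool", "data": {
  "rows": [
    [0, 0, -15, 0, 0, 0, 0],
    [0, 0, -30, 0, 0, 0, 0],
    [0, 0, -40, 0, 0, 0, 0],
    [0, 0, -40, 0, 0, 0, 0],
    [0, 0, -30, 0, 0, 0, 0],
    [0, 0, 0, 0, 0, -0.105, 0],
    [0, 0, 0, 0, 0, -0.105, 0],
    [0, 0, 0, 0, 0, 0, 0],
    [0, 0, 0, 0, 0, 0, 0],
    [0, 0, 0, 0, 0, 0, 0]
  ]
}}

```text
time_s: 14.95
eef_pos: [0.5375, 0.0629, 0.3864]
tool_rot: [0.048, 3.14, 0.001]
ft_force: [0.5, -0.3, -0.4]
gripper_width: 0.168
grasp_force: 58.5
```

```bash
python3 - <<'E'
from h import *
s=st();w=snap('wrist');np.save('w7.npy',w,allow_pickle=True)
T=R.from_rotvec(s['tool_rot'])
hsv=cv2.cvtColor(w['img'],cv2.COLOR_RGB2HSV);m=cv2.inRange(hsv,(0,0,205),(180,40,255))
k,l,S,c=cv2.connectedComponentsWithStats(m)
for h in (.006,.008,.010): print(h,np.round(proj(w,s['eef_pos']+T.apply([0,0,.155+h-.019])),1))
p=np.array(proj(w,s['eef_pos']+T.apply([0,0,.142])))
for i in range(1,k):
    if S[i,4]>100 and np.linalg.norm(c[i]-p)<50: print(S[i],c[i].round(1))
go(s,[.474-.065+.0008,-.2754,.384],np.radians(88.4))
E
```

```text
{'time_s': 14.95, 'eef_pos': [0.5375, 0.0629, 0.3864], 'tool_rot': [0.048, 3.1398, 0.0013], 'joint_pos': [0.4787, 0.1519, -0.3114, -0.0, -1.1058, -2.08], 'ft_force': [0.5096, -0.3017, -0.4361], 'gripper_width': 0.1681, 'grasp_force': 58.4674}
0.006 [257.6 278.1]
0.008 [257.6 275.5]
0.01 [257.6 273. ]
[244 259  29  29 686] [257.6 273.7]
shift mm [ 117.4 -342.     1.9] rot [ 0.0008  0.0014 -0.0026] deg [ 0.05  0.08 -0.15]
```

```bash
python3 - <<'E'
from h import *
w=np.load('w7.npy',allow_pickle=True).item();g=cv2.cvtColor(w['img'],cv2.COLOR_RGB2GRAY)
print('col',[(v,int(g[v,258])) for v in range(225,310,2)])
print('row273',[(u,int(g[273,u])) for u in range(230,286,2)])
w=np.load('w4.npy',allow_pickle=True).item();hsv=cv2.cvtColor(w['img'],cv2.COLOR_RGB2HSV);m=cv2.inRange(hsv,(0,0,205),(180,40,255))
k,l,S,c=cv2.connectedComponentsWithStats(m)
for i in range(1,k):
    if S[i,4]>100 and abs(c[i][0]-258)<40 and c[i][1]>220: print('thick',S[i],c[i].round(1))
g=cv2.cvtColor(w['img'],cv2.COLOR_RGB2GRAY)
print('col4',[(v,int(g[v,258])) for v in range(225,310,2)])
V=w['view'];print('depth',-(V@np.r_[.5223,.0011,.3818-.142,1])[2])
E
```

```text
col [(225, 198), (227, 199), (229, 197), (231, 191), (233, 128), (235, 187), (237, 138), (239, 175), (241, 165), (243, 147), (245, 191), (247, 127), (249, 185), (251, 180), (253, 123), (255, 191), (257, 196), (259, 201), (261, 225), (263, 227), (265, 224), (267, 222), (269, 221), (271, 218), (273, 216), (275, 212), (277, 212), (279, 211), (281, 209), (283, 209), (285, 210), (287, 204), (289, 167), (291, 123), (293, 125), (295, 126), (297, 125), (299, 128), (301, 129), (303, 130), (305, 132), (307, 122), (309, 119)]
row273 [(230, 56), (232, 55), (234, 104), (236, 146), (238, 70), (240, 62), (242, 172), (244, 214), (246, 218), (248, 215), (250, 215), (252, 216), (254, 215), (256, 213), (258, 216), (260, 221), (262, 219), (264, 216), (266, 218), (268, 216), (270, 215), (272, 214), (274, 145), (276, 56), (278, 126), (280, 165), (282, 63), (284, 55)]
thick [ 236  258   44   41 1437] [257.5 277.8]
col4 [(225, 196), (227, 196), (229, 194), (231, 146), (233, 163), (235, 157), (237, 153), (239, 180), (241, 129), (243, 187), (245, 136), (247, 164), (249, 182), (251, 120), (253, 184), (255, 195), (257, 199), (259, 221), (261, 232), (263, 227), (265, 224), (267, 225), (269, 228), (271, 226), (273, 225), (275, 223), (277, 222), (279, 221), (281, 218), (283, 219), (285, 220), (287, 219), (289, 215), (291, 217), (293, 218), (295, 217), (297, 213), (299, 166), (301, 118), (303, 119), (305, 119), (307, 122), (309, 80)]
depth 0.12956915067663308
```

Call:
{"op": "drive_tool", "data": {
  "rows": [
    [14.6, -42.7, 0, 0, 0, 0, 0],
    [14.6, -42.7, 0, 0, 0, 0, 0],
    [14.6, -42.7, 0, 0, 0, 0, 0],
    [14.6, -42.7, 0, 0, 0, 0, 0],
    [14.6, -42.7, 0, 0, 0, 0, 0],
    [14.6, -42.7, 0, 0, 0, 0, 0],
    [14.6, -42.7, 0, 0, 0, 0, 0],
    [14.7, -42.8, 0, 0, 0, 0, 0],
    [0, 0, 0, 0, 0, 0, 0],
    [0, 0, 0, 0, 0, 0, 0]
  ]
}}

```text
time_s: 16.0
eef_pos: [0.4105, -0.2764, 0.3858]
tool_rot: [0.051, 3.14, 0.002]
ft_force: [0.4, 1.0, -1.4]
gripper_width: 0.168
grasp_force: 58.8
```

Call:
{"op": "drive_tool", "data": {
  "rows": [
    [0, 0, 30, 0, 0, 0, 0],
    [0, 0, 28, 0, 0, 0, 0],
    [0, 0, 0, 0, 0, 0, 0],
    [0, 0, 0, 0, 0, 0, 0],
    [0, 0, 0, 0, 0, 0, 0]
  ]
}}

```text
time_s: 16.5
eef_pos: [0.4122, -0.275, 0.3296]
tool_rot: [0.042, 3.137, 0.0]
ft_force: [-0.2, -0.1, 0.3]
gripper_width: 0.169
grasp_force: 58.7
```

```bash
python3 - <<'E'
from h import *
s=st();go(s,[.4103,-.2755,.31],np.radians(88.4))
si=snap('side');np.save('s7.npy',si,allow_pickle=True);s5=np.load('s5.npy',allow_pickle=True).item()
for n,f,e in [('thick',s5,[.5377,-.2789,.3199]),('thin',si,list(s['eef_pos']))]:
    e=np.array(e)
    for dz in (.223,.215,.193,.187,.168): print(n,dz,np.round(proj(f,e-[0,0,dz]),1))
    u,v=(int(round(q)) for q in proj(f,e-[0,0,.2]))
    g=cv2.cvtColor(f['img'],cv2.COLOR_RGB2GRAY)
    for r in range(v-14,v+16,2): print(r,g[r,u-12:u+13].tolist())
E
```

```text
{'time_s': 16.5, 'eef_pos': [0.4122, -0.275, 0.3296], 'tool_rot': [0.0423, 3.1375, 0.0003], 'joint_pos': [-0.1913, 0.1276, -0.4832, -0.0011, -0.9563, -1.4059], 'ft_force': [-0.2141, -0.143, 0.274], 'gripper_width': 0.1685, 'grasp_force': 58.7128}
shift mm [ 1.9 -0.6 19.6] rot [0.0003 0.0038 0.001 ] deg [0.02 0.22 0.06]
thick 0.223 [260.1 153. ]
thick 0.215 [260.1 150.1]
thick 0.193 [260. 142.]
thick 0.187 [260.  139.8]
thick 0.168 [260.  132.6]
131 [166, 168, 167, 169, 167, 165, 162, 140, 103, 59, 36, 35, 35, 44, 74, 96, 122, 148, 164, 167, 170, 170, 169, 168, 170]
133 [164, 164, 168, 168, 168, 167, 163, 143, 108, 63, 37, 28, 33, 35, 69, 94, 121, 144, 164, 168, 170, 169, 170, 169, 171]
135 [172, 167, 169, 171, 172, 173, 165, 145, 109, 74, 59, 54, 54, 50, 76, 107, 132, 155, 170, 172, 174, 172, 175, 173, 173]
137 [167, 173, 170, 170, 169, 166, 148, 126, 116, 108, 110, 111, 107, 113, 125, 137, 146, 155, 166, 169, 171, 174, 175, 171, 170]
139 [167, 169, 169, 169, 172, 165, 144, 122, 116, 114, 118, 126, 132, 137, 143, 147, 148, 151, 161, 167, 173, 173, 173, 166, 144]
141 [168, 169, 170, 1
[... 2608 characters left out ...]
 129, 149, 165, 168, 170, 169, 167, 166, 165, 168, 168]
147 [88, 141, 165, 168, 171, 169, 167, 171, 168, 164, 139, 113, 110, 118, 135, 154, 166, 167, 168, 167, 167, 168, 164, 164, 167]
149 [89, 141, 162, 169, 169, 170, 171, 169, 169, 166, 158, 137, 128, 136, 155, 164, 166, 169, 166, 167, 167, 168, 167, 168, 166]
151 [84, 136, 158, 166, 168, 168, 168, 169, 169, 170, 168, 161, 160, 162, 165, 168, 169, 169, 168, 167, 168, 169, 166, 169, 167]
153 [99, 136, 153, 160, 164, 164, 164, 165, 167, 167, 165, 163, 163, 163, 165, 165, 164, 165, 163, 166, 166, 167, 167, 165, 166]
155 [99, 104, 112, 117, 117, 117, 120, 118, 121, 122, 123, 119, 117, 120, 119, 119, 117, 122, 121, 124, 123, 121, 124, 124, 125]
```

Call:
{"op": "drive_tool", "data": {
  "rows": [
    [0, 0, 8, 0, 0.003, 0, 0],
    [0, -0.4, 8, 0, 0, 0, 0],
    [0, 0, 8, 0, 0, 0, 0],
    [0, 0, 2, 0, 0, 0, 0],
    [0, 0, 0, 0, 0, 0, 0],
    [0, 0, 0, 0, 0, 0, 0]
  ]
}}

```text
time_s: 17.15
eef_pos: [0.4113, -0.2758, 0.3021]
tool_rot: [-0.044, -3.14, -0.002]
ft_force: [-0.9, -0.8, -0.8]
gripper_width: 0.168
grasp_force: 58.7
```

```bash
python3 - <<'E'
from h import *
s=st();go(s,[.4122,-.2755,.261],np.radians(88.4))
si=snap('side');g=cv2.cvtColor(si['img'],cv2.COLOR_RGB2GRAY).astype(int)
for dz in (.2,.187): print(np.round(proj(si,s['eef_pos']-[0,0,dz]),1))
u,v=(int(round(q)) for q in proj(si,s['eef_pos']-[0,0,.2]));print(u-12)
for r in range(v-8,v+26,2): print(r,g[r,u-12:u+15].tolist())
E
```

```text
{'time_s': 17.15, 'eef_pos': [0.4113, -0.2758, 0.3021], 'tool_rot': [-0.0443, -3.1401, -0.0016], 'joint_pos': [-0.1933, 0.1599, -0.5176, -0.001, -0.8947, -1.4051], 'ft_force': [-0.923, -0.7584, -0.7858], 'gripper_width': 0.1678, 'grasp_force': 58.7124}
shift mm [-1.   0.3 41.1] rot [ 0.001  -0.0012 -0.0003] deg [ 0.06 -0.07 -0.02]
[312.7 151.4]
[313.1 146.7]
301
143 [89, 141, 163, 171, 170, 172, 170, 163, 148, 125, 100, 80, 73, 70, 71, 78, 92, 121, 150, 163, 166, 165, 166, 166, 168, 168, 170]
145 [89, 142, 166, 172, 171, 169, 170, 166, 148, 127, 119, 115, 119, 119, 127, 132, 140, 146, 154, 161, 165, 167, 166, 167, 169, 168, 167]
147 [87, 144, 164, 168, 172, 171, 170, 163, 144, 121, 113, 121, 129, 132, 140, 142, 145, 145, 150, 158, 165, 167, 166, 167, 166, 167, 168]
149 [87, 138, 163, 170, 171, 171, 169, 169, 162, 159, 145, 128, 119, 114, 125, 136, 144, 155, 164, 168, 167, 169, 170, 169, 168, 169, 169]
151 [86, 134, 160, 167, 170, 170, 169, 168, 170, 170, 160, 140, 117, 111, 125, 152, 165, 168, 168, 168, 168, 170, 169, 171, 171, 168, 171]
153 [97, 135, 156, 162, 163, 164, 167, 167, 16
[... 870 characters left out ...]
, 147, 139, 121, 101, 98, 94, 99, 100]
167 [165, 165, 155, 133, 117, 115, 115, 112, 118, 117, 119, 116, 113, 117, 116, 115, 116, 115, 117, 114, 117, 110, 102, 94, 99, 99, 99]
169 [151, 143, 132, 119, 109, 113, 114, 112, 108, 108, 112, 108, 109, 114, 110, 111, 109, 112, 110, 114, 111, 103, 100, 100, 99, 98, 99]
171 [138, 140, 134, 122, 109, 107, 109, 105, 110, 108, 107, 112, 109, 111, 109, 109, 108, 107, 109, 111, 110, 102, 98, 94, 90, 94, 90]
173 [141, 141, 135, 116, 109, 107, 105, 108, 108, 107, 106, 106, 107, 108, 104, 105, 108, 105, 103, 107, 105, 103, 98, 93, 90, 81, 70]
175 [132, 127, 117, 100, 94, 95, 95, 100, 97, 97, 97, 94, 98, 97, 97, 98, 97, 93, 101, 96, 98, 93, 97, 95, 81, 68, 54]
```

Call:
{"op": "drive_tool", "data": {
  "rows": [
    [-1.3, 0.2, 0, 0, 0, 0, 0],
    [0, 0, 3, 0, 0, 0, 0],
    [0, 0, 4, 0, 0, 0, 0],
    [0, 0, 4, 0, 0, 0, 0],
    [0, 0, 0, 0, 0, 0, 0],
    [0, 0, 0, 0, 0, 0, 0]
  ]
}}

```text
time_s: 17.8
eef_pos: [0.4125, -0.2755, 0.2909]
tool_rot: [-0.044, -3.14, -0.002]
ft_force: [-0.1, -0.1, -0.7]
gripper_width: 0.17
grasp_force: 58.7
```

Call:
{"op": "drive_tool", "data": {
  "rows": [
    [0, 0, 3, 0, 0, 0, 0],
    [0, 0, 3, 0, 0, 0, 0],
    [0, 0, 3, 0, 0, 0, 0],
    [0, 0, 3, 0, 0, 0, 0],
    [0, 0, 0, 0, 0, 0, 0]
  ]
}}

```text
time_s: 18.3
eef_pos: [0.4123, -0.2754, 0.2785]
tool_rot: [-0.044, -3.139, -0.002]
ft_force: [-0.5, -1.6, -0.6]
gripper_width: 0.169
grasp_force: 58.7
```

Tip at about 55 mm, past the top of the bowl lug, with no force. Continuing down.

Call:
{"op": "drive_tool", "data": {
  "rows": [
    [0, 0, 4, 0, 0, 0, 0],
    [0, 0, 4, 0, 0, 0, 0],
    [0, 0, 4, 0, 0, 0, 0],
    [0, 0, 4, 0, 0, 0, 0],
    [0, 0, 2, 0, 0, 0, 0],
    [0, 0, 0, 0, 0, 0, 0]
  ]
}}

```text
time_s: 18.9
eef_pos: [0.4125, -0.2755, 0.2609]
tool_rot: [-0.044, -3.14, -0.002]
ft_force: [-0.3, 0.1, -1.3]
gripper_width: 0.166
grasp_force: 59.0
```

Call:
{"op": "drive_tool", "data": {
  "rows": [
    [0, 0, 1.2, 0, 0, 0, 0],
    [0, 0, 1, 0, 0, 0, 0],
    [0, 0, 0, 0, 0, 0, 0]
  ]
}}

```text
time_s: 19.2
eef_pos: [0.4125, -0.2758, 0.2605]
tool_rot: [-0.043, -3.141, 0.0]
ft_force: [-5.5, 1.4, 16.8]
gripper_width: 0.169
grasp_force: 61.1
```

Call:
{"op": "drive_tool", "data": {
  "rows": [
    [0, 0, 0, 0, 0, 0, 50],
    [0, 0, 0, 0, 0, 0, 50],
    [0, 0, 0, 0, 0, 0, 50],
    [0, 0, -30, 0, 0, 0, 50],
    [0, 0, -45, 0, 0, 0, 50],
    [0, 0, -45, 0, 0, 0, 50],
    [0, 0, 0, 0, 0, 0, 50],
    [0, 0, 0, 0, 0, 0, 50]
  ]
}}

```text
time_s: 20.0
eef_pos: [0.4127, -0.2756, 0.3798]
tool_rot: [0.044, 3.14, 0.001]
ft_force: [-0.8, -0.0, -0.3]
gripper_width: 0.497
grasp_force: 0.0
```

```bash
python3 - <<'E'
from h import *
s=st();si=snap('side');g=cv2.cvtColor(si['img'],cv2.COLOR_RGB2GRAY).astype(int)
for n,x,y in [('thin',.4103,-.2755),('thick',.5402,-.2788)]:
    for z in (.119,.078,.074): print(n,z,np.round(proj(si,[x,y,z]),1))
    u,v=(int(round(q)) for q in proj(si,[x,y,.1]))
    for r in range(v-12,v+18,2): print(r,g[r,u-10:u+11].tolist())
w=snap('wrist')
hsv=cv2.cvtColor(w['img'],cv2.COLOR_RGB2HSV);m=cv2.inRange(hsv,(0,0,215),(180,30,255))
k,l,S,c=cv2.connectedComponentsWithStats(m)
for x,y in [(.4103,-.2755),(.5402,-.2788)]:
    p=np.array(proj(w,[x,y,.119]));print('pred',p.round(1))
    for i in range(1,k):
        if S[i,4]>60 and np.linalg.norm(c[i]-p)<12: print(S[i],c[i].round(1),ray(w,*c[i],.119).round(4))
E
```

```text
{'time_s': 20.0, 'eef_pos': [0.4127, -0.2756, 0.3798], 'tool_rot': [0.0445, 3.1397, 0.0014], 'joint_pos': [-0.1924, 0.081, -0.4097, -0.0013, -1.0787, -1.4061], 'ft_force': [-0.768, -0.0269, -0.3447], 'gripper_width': 0.4971, 'grasp_force': 0.0}
thin 0.119 [313.6 145.3]
thin 0.078 [312.4 160.1]
thin 0.074 [312.3 161.5]
140 [157, 160, 160, 160, 163, 164, 165, 167, 169, 168, 169, 168, 167, 168, 168, 167, 170, 167, 165, 167, 167]
142 [160, 166, 167, 167, 168, 168, 166, 171, 167, 166, 168, 169, 168, 167, 169, 169, 166, 166, 165, 163, 164]
144 [160, 168, 168, 166, 166, 170, 168, 166, 164, 169, 176, 176, 173, 168, 167, 167, 167, 165, 167, 164, 164]
146 [161, 169, 171, 167, 169, 168, 163, 155, 158, 173, 183, 187, 181, 172, 163, 165, 168, 165, 165, 164, 165]
148 [162, 167, 172, 170, 168, 167, 160, 138, 125, 135, 145, 150, 152, 151, 155, 163, 166, 165, 168, 165, 164]
150 [162, 168, 167, 169, 169, 166, 159, 135, 108, 105, 108, 116, 114, 127, 150, 164, 165, 165, 165, 167, 166]
152 [156, 164, 166, 167, 167, 166, 159, 135, 115, 106, 106, 117, 125, 140, 153, 163, 167, 168, 166, 166, 168]
154 [139, 
[... 2026 characters left out ...]
[93, 99, 112, 124, 122, 121, 126, 128, 130, 132, 132, 133, 128, 125, 120, 127, 141, 147, 143, 129, 122]
162 [95, 103, 110, 117, 116, 114, 115, 124, 130, 134, 138, 134, 132, 124, 118, 111, 121, 123, 121, 120, 117]
164 [90, 109, 120, 128, 136, 131, 128, 123, 127, 126, 132, 137, 137, 137, 130, 130, 129, 130, 131, 124, 126]
166 [92, 107, 127, 136, 138, 136, 139, 134, 131, 136, 134, 137, 135, 139, 135, 142, 139, 138, 131, 123, 123]
168 [94, 102, 106, 110, 107, 108, 105, 107, 110, 106, 109, 106, 109, 107, 110, 110, 109, 108, 104, 98, 102]
pred [257.2 193.1]
[243 184  23  22 272] [255.2 194.1] [ 0.4111 -0.2772  0.119 ]
pred [257.7 319.8]
[248 312  20  17 274] [257.6 320. ] [ 0.5403 -0.2789  0.119 ]
```

```bash
python3 - <<'E'
from h import *
t=snap('top');t0=np.load('top0.npy',allow_pickle=True).item()
for n,(u,v) in dict(wa=(181,183),wb=(196,224),amber=(256,261),cyl=(263,137)).items():
    print(n,np.abs(t['img'][v-10:v+10,u-10:u+10].astype(int)-t0['img'][v-10:v+10,u-10:u+10]).mean().round(1))
print(close_job())
E
```

```text
wa 39.1
wb 31.2
amber 18.0
cyl 54.1
the job is handed in; nothing more can be done
None
```

The lid is turned to line up its holes with the bowl's, and both pins are fully seated: tops at the expected height, with contact force felt at the end of each insertion. The job is handed in at about 20 s. I didn't confirm the bottles and cylinder at the end: the final top-view comparison showed large differences from the start there, possibly from the arm or its shadow, though I kept clear of them on purpose.

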